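# Release the oranges from a lever-gated citrus hopper and ease its flap shut

### The arm

A 6-joint arm with a two-finger parallel gripper is mounted at the origin on the work surface. World frame = base frame: x ahead of the robot, y to its left, z up, the work surface at z = 0. Lengths are in m, angles in degrees, forces in N, time in s.
With the tool pointing down it reaches from about 0.4 to 0.825 m from the base axis. Payload 7 kg.
Tool frame: the origin (TCP) lies at the very end of the fingers, on their centre line; the grasp point (between the pads) lies 19 mm behind it (r.hold_point_z is the distance from the TCP to the grasp point, in m); z points along the fingers, y is the direction in which the jaws open and shut (so a half turn about z gives the same grasp; the last joint's range is limited). The gripper opens to 88 mm and grips with 3 to 60 N. Pads are 19 mm wide; open, the fingers measure 130 mm over their backs; the gripper's body (78 mm by 193 mm) begins 47 mm behind the grasp point.
Start: joints at [16.507, 20.546, 0.682, 0, -70.136, -16.507], TCP at [0.675, -0, 0.192] pointing down, gripper open.
Joint ranges: [-176.03, 176.03], [-82.01, 121.73], [-58.28, 71.71], [-173.87, 95.51], [-174.79, -0.11], [-173.66, 173.66]. Speed limits (degrees/s): [136.94, 136.94, 172.46, 180, 180, 180].

### API

Orientations are given as [roll, pitch, yaw] about the fixed x, y, z axes, in that order (R = Rz(yaw) Ry(pitch) Rx(roll)).
In Python, from plant import r gives the robot as it stands. The module is installed in compiled form; this text tells all that it offers.
- The arm moves only by the shell command python3 -m inch 'ROWS' [FORCE]. ROWS is text: rows parted by semicolons, each of 7 numbers parted by spaces: the shift along the tool's x, y, z in m, then the turn, a rotation vector about the tool's x, y, z in rad, then the opening, from 0 (shut) to 1 (fully open). In form: tx ty tz ax ay az jaw; .... A call has 1 to 20 rows; each row shifts and turns the commanded pose from where the row before left it, along the tool's axes as they then stand; what a row does not reach is not made up. A row lasts 1/12 s, in which the tool goes at most 41.7 mm and 7.16 degrees, less where a joint would pass 70% of its speed; a pose out of reach is approached as far as the arm can. A call with a gripper value outside its range is refused whole. The fingers move at their own pace and stop on an object; FORCE is the grip in N (left out, the last holds). Time passes only in rows, so rows that do not move let the fingers close. It gives the time, the measured TCP pose, the force and the opening at its end, in the units of the state.
- r.get_state(): the state, without advancing time (a new reading comes with each control period).
- r.capture(name): name is "scene" or "side" or "wrist"; returns the picture (384x512x3 uint8, red, green, blue); there is no depth.
- r.camera_params(name): a dict with "vfov" (degrees; the focal length in pixels is half the picture's height over the tangent of half this angle, whatever the lens; pixels are square), "cx", "cy" (the principal point, pixels), "R" (3x3) and "t" (3): a world point X has camera coordinates R X + t. Camera axes: x right, y down, z forward; pixel columns grow to the right and rows downward; lengths in m; the calibration is good to about 2 mm. The wrist camera is an equidistant fisheye: a pixel r from the principal point sees the ray r / f radians off the axis. A picture is of the moment at which its call begins: read the wrist's pose just before it. camera_params takes no time and is no camera call; for the wrist camera it gives the pose at the moment of the call.
- r.close_job(): hands the job in, once; it reports no verdict.
Trained networks look in the newest picture that a camera, given by its name, has taken for a name from the list of things; names that differ only in an ending like _2 or _b are one class to them, and where a whole thing is asked for, a point or a joint stands for the part that bears it (a point fixed in the world has none). Each returns a list of dicts, best first, with "p" (0 to 1); they miss things now and then, are a little off and sometimes report something else, mostly with a low value. They report only what shows in the picture. A call takes as long as a camera call. They do not tell look-alikes from the thing itself.
- r.recognise(target, camera): "xy" ([column, row] in pixels, amid what is visible of it).
The state is a dict: "time_s": time; "joints": joint angles; "qd": joint speeds; "joint_torque": joint torques, N m; "tcp_pos": TCP position; "eef_rot": TCP orientation; "contact_force": force on the tool from outside, world axes, zero at the start; "moment": the same for the moment, N m; "gripper_width": finger opening in m.
Only numpy, scipy, OpenCV 4.12 (cv2) and the standard library are available. Lean on these libraries where they do the work, as an engineer would, in place of code of your own. Each camera call takes 0.05 s, during which the arm holds its last target.

### The job

Press the red lever pad of the citrus hopper right down with the fingertips so that its linked blue flap lid swings wide open, and keep it down until all three oranges have rolled out into the steel pan. Then ease the lever slowly back up under the fingertips, so that the flap settles fully shut without slamming, and take the hand away. Do not handle the flap or the oranges, pick nothing up, and leave the pan and everything else on the counter where it is.

Things in the scene. Friction and masses are not known exactly. Their poses are not given: they have to be found in the camera images.
- hopper: Stainless citrus feed hopper, fixed: a chute 70 mm wide inside, 240 mm long, on a stand, 270 mm tall, sloping 14 degrees down to its mouth. Origin: on the counter under the chute; +z up, -x is the way the chute runs down (to the pan), the lever is on the -y side. Body and linkage lie within x -140 to 150, y -75 to 75 mm; open, the flap reaches x -230 mm; lever shaft and arm reach y -165 mm.
- pad_top (a point): Centre of the top face of the lever's red pad, 50 mm (hopper x) by 44 mm (hopper y): press here. At rest it is 160 mm above the counter at hopper x -166, y -155 mm, tipped 14 degrees (front edge high). It moves on an arc about lever_hinge, 72 mm down, to 89 mm above the counter at x -186 mm, by then tipped 14 degrees the other way. The pan rim (100 mm high) runs 67 mm beside its centre.
- lever_hinge (a point): Point on the axis of the lever's rock shaft, in the plane of the lever arm (hopper x -32 mm, y -155 mm, 85 mm above the counter). The axis runs along hopper y.
- lever: The steel lever arm of the hopper with its red pad; origin on its rock shaft, under the chute.
- lever_angle (a joint): Turn of the lever in rad: 0 at rest (raised), 0.487 fully down against its stop. A return spring drives it back up: the pad needs about 4 N to start and 7 N at the bottom. If let go it flies up and the flap slams.
- flap_angle (a joint): Opening of the flap lid in rad: 0 shut, about 1.12 with the lever fully down. A pull rod links it to the lever: lever 0.13, 0.22, 0.38 rad give flap 0.3, 0.5, 0.85 rad. The oranges need about 0.9 rad to come out, so press to the stop. Moving the pad at 20 mm/s turns the flap at about 0.3 rad/s; letting it up over 2 s or more is gentle.
- flap: The blue flap lid with steel edges across the chute's mouth, 70 mm wide, 88 mm long, hung from its upper edge and swinging out and up towards the pan. Origin on its hinge axis, 212 mm above the counter.
- pan: Loose stainless pan under the lip of the chute, 325 x 176 mm over the rim, 100 mm deep, walls 4 mm, 0.9 kg. Origin: centre of its underside; x along its length.
- orange0_center (a point): Centre of an orange, 62 mm across, about 100 g; at the start it lies in the chute, number 1 from the flap.
- orange1_center (a point): Centre of an orange, 62 mm across, about 100 g; at the start it lies in the chute, number 2 from the flap.
- orange2_center (a point): Centre of an orange, 62 mm across, about 100 g; at the start it lies in the chute, number 3 from the flap.
- bottle_red: Red squeeze bottle, 60 mm across, 195 mm tall, loose; origin centre of underside.
- bottle_white: White squeeze bottle, 60 mm across, 195 mm tall, loose; origin centre of underside.
- pepper_mill: Black pepper mill, 54 mm across, 175 mm tall, loose; origin centre of underside.
- bowl: Black bowl, 124 mm across, 55 mm tall, loose; origin centre of underside.
- spoon: Steel spoon lying on the counter, loose; origin under its middle.
- jar: Amber glass jar with steel lid, 72 mm across, 110 mm tall, loose; origin centre of underside.
- tumbler: Steel tumbler, 72 mm across, 100 mm tall, loose; origin centre of underside.
Mind the look-alikes: they are no part of the job. What is shaped like the part that bears orange0_center but black or white is not meant.

How it is judged:
By the outcome, as a careful person would: the job done as asked, in the order asked, and still so for the second after the job is handed in, with the robot touching nothing.
It also fails if it takes over 48 s, if anything falls off the work surface, if the arm or the gripper's body presses on something with over 40 N, if the wrist force passes 120 N, or if a joint passes its speed limit or range.

## Working session

There is one attempt and no reset: what is moved stays moved. The work goes in short steps, Python scripts to look and compute and a shell command to move; the robot and the scene stay as the last step left them, time stands still between calls to the robot, and variables do not carry over. Pictures are saved under pics/ and viewed, and the job is handed in when it is done.

```bash
mkdir -p pics; python3 - <<'E'
from plant import r
import cv2,numpy as np
for n in ("scene","side","wrist"):
    im=r.capture(n); cv2.imwrite(f"pics/{n}0.png",im[:,:,::-1])
    p=r.camera_params(n); print(n,p["vfov"],p["cx"],p["cy"],np.round(p["R"],3).tolist(),np.round(p["t"],3).tolist())
    for t in ("hopper","pad_top","lever_hinge","lever","flap","pan","orange0_center"):
        try: print(t,[(np.round(d["xy"]).tolist(),round(d["p"],2)) for d in r.recognise(t,n)][:4])
        except Exception as e: print(t,e)
s=r.get_state();print(s)
E
```

```text
scene 45.87655392463827 247.86073010120302 196.56759012717473 [[-0.591, 0.807, 0.013], [0.448, 0.342, -0.826], [-0.671, -0.482, -0.563]] [0.337, -0.133, 1.766]
hopper [([141.0, 190.0], 0.66)]
pad_top [([226.0, 173.0], 0.57)]
lever_hinge []
lever []
flap []
pan [([237.0, 238.0], 0.89)]
orange0_center [([201.0, 287.0], 0.77), ([170.0, 271.0], 0.55)]
side 49.43508241753669 249.97483149488698 192.62585750392736 [[0.99, 0.14, -0.008], [0.078, -0.592, -0.802], [-0.117, 0.793, -0.597]] [-0.573, 0.076, 1.456]
hopper [([280.0, 278.0], 0.85)]
pad_top [([222.0, 249.0], 0.84), ([167.0, 308.0], 0.49), ([278.0, 228.0], 0.34)]
lever_hinge [([222.0, 246.0], 0.69)]
lever [([165.0, 310.0], 0.35)]
flap [([278.0, 216.0], 0.83), ([282.0, 282.0], 0.53)]
pan [([259.0, 201.0], 0.82)]
orange0_center [([327.0, 241.0], 0.86), ([329.0, 220.0], 0.84), ([278.0, 233.0], 0.6), ([206.0, 343.0], 0.54)]
wrist 65.70646984690485 256.3344165530415 189.58123701276003 [[-1.0, -0.001, -0.001], [-0.001, 0.956, 0.295], [0.001, 0.295, -0.956]] [0.673, -0.037, 0.392]
hopper [([274.0, 27.0], 0.69)]
pad_top [([439.0, 46.0], 0.63)
[... 238 characters left out ...]
224.0, 0.0], 0.46)]
{'time_s': 1.2, 'joints': array([ 1.65078068e+01,  2.05448557e+01,  6.80688042e-01,  3.27681487e-05,
       -7.01367961e+01, -1.65054663e+01]), 'qd': array([ 0.00048349, -0.09769553,  0.02582259, -0.06080527, -0.05791338,
        0.05237514]), 'joint_torque': array([ 2.88605625e-03, -5.82394338e+01,  2.93288898e+01,  7.00223878e+00,
        1.26486630e-02, -6.74885428e-05]), 'tcp_pos': array([ 6.74960137e-01, -1.35681756e-05,  1.91668669e-01]), 'eef_rot': array([ 1.79999085e+02, -3.03379933e-04, -8.99976484e+01]), 'contact_force': array([ 0.3032574 , -0.0784696 , -0.19710971]), 'moment': array([-0.06357332, -0.0069623 ,  0.05567152]), 'gripper_width': 0.08797428368734089}
```

View pics/scene0.png

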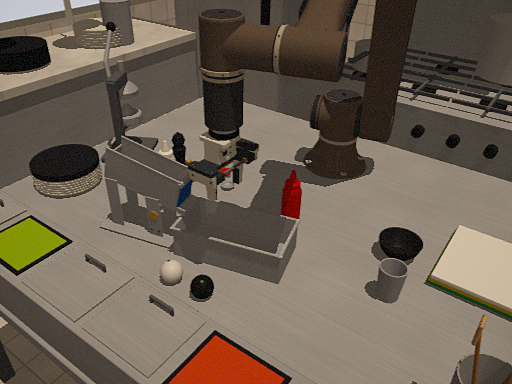

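View pics/side0.png

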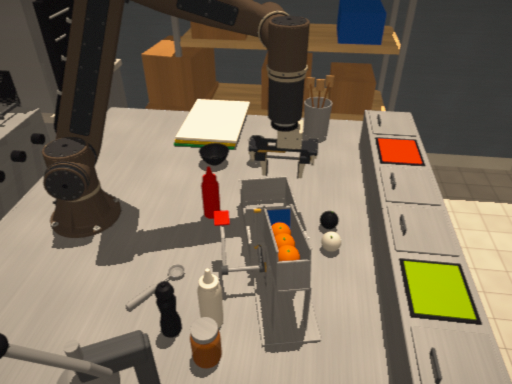

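View pics/wrist0.png

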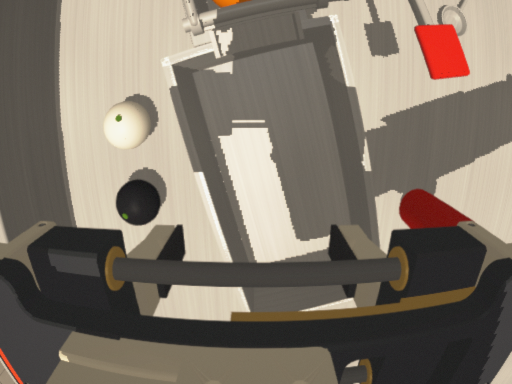

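Side view: the red pad is at about (222,217) and the red bottle at (210,193). The oranges in the chute are at (282,240), with loose white and black balls at (331,241) and (329,219). Wrist view: the pad is at (442,50), the red bottle at (430,210), and the pan is in the middle. What could be mistaken for the pad is the red bottle, and in the scene view the red mat at (228,375). The pad is the flat square on the steel arm.

```bash
cat > h.py <<'E'
import numpy as np,cv2
from scipy.optimize import least_squares
def ray(p,uv):
    f=192/np.tan(np.radians(p["vfov"])/2); d=np.array([uv[0]-p["cx"],uv[1]-p["cy"]])
    R=np.array(p["R"]);t=np.array(p["t"])
    if p.get("fish"):
        rr=np.hypot(*d);th=rr/f; v=np.r_[d/max(rr,1e-9)*np.sin(th),np.cos(th)]
    else: v=np.r_[d/f,1]
    v=R.T@v; return -R.T@t, v/np.linalg.norm(v)
def onz(p,uv,z):
    o,v=ray(p,uv); return o+v*(z-o[2])/v[2]
def proj(p,X):
    f=192/np.tan(np.radians(p["vfov"])/2); c=np.array(p["R"])@X+np.array(p["t"])
    if p.get("fish"):
        rr=np.hypot(c[0],c[1]);th=np.arctan2(rr,c[2]);return np.array([p["cx"],p["cy"]])+f*th*c[:2]/max(rr,1e-9)
    return np.array([p["cx"],p["cy"]])+f*c[:2]/c[2]
def tri(rs):
    A=sum(np.eye(3)-np.outer(v,v) for o,v in rs);b=sum((np.eye(3)-np.outer(v,v))@o for o,v in rs)
    X=np.linalg.solve(A,b);return X,[np.linalg.norm(np.cross(X-o,v)) for o,v in rs]
def cams():
    from plant import r
    d={n:dict(r.camera_params(n)) for n in("scene","side","wrist")};d["wrist"]["fish"]=1;return d
def red(im,box):
    x0,y0,x1,y1=box;m=np.zeros(im.shape[:2],np.uint8);s=im[y0:y1,x0:x1].astype(int)
    m[y0:y1,x0:x1]=(s[...,0]>180)&(s[...,1]<70)&(s[...,2]<70)
    n,l,st,c=cv2.connectedComponentsWithStats(m);i=1+np.argmax(st[1:,4]);
    return c[i],st[i],(l==i).astype(np.uint8)
E
python3 - <<'E'
from h import *
C=cams()
W=cv2.imread("pics/wrist0.png")[:,:,::-1];S=cv2.imread("pics/side0.png")[:,:,::-1]
cw,sw,mw=red(W,(400,15,490,95));cs,ss,ms=red(S,(208,205,236,228))
print(cw,sw,cs,ss)
rs=[ray(C["wrist"],cw),ray(C["side"],cs)];print(tri(rs))
q=cv2.boxPoints(cv2.minAreaRect(np.argwhere(mw)[:,::-1].astype(np.float32)));print(q)
P=np.array([onz(C["wrist"],u,.160) for u in q]);print(P.round(4))
cv2.imwrite("pics/c1.png",np.hstack([cv2.resize(W[0:110,380:512],None,fx=3,fy=3)[:330],cv2.resize(S[200:310,180:330],None,fx=3,fy=3)])[:,:,::-1])
E
```

```text
[442.47834947  50.67855323] [ 416   25   53   54 1963] [220.84343434 217.33838384] [214 211  16  14 198]
(array([ 0.5139941 , -0.13543234,  0.15705441]), [np.float64(0.0014926150957756358), np.float64(0.0014926150957755876)])
[[415.1785    26.631987]
 [449.42386   14.750944]
 [469.65952   73.07733 ]
 [435.41415   84.958374]]
[[ 0.5424 -0.1509  0.16  ]
 [ 0.5047 -0.1702  0.16  ]
 [ 0.482  -0.1197  0.16  ]
 [ 0.5218 -0.103   0.16  ]]
```

View pics/c1.png

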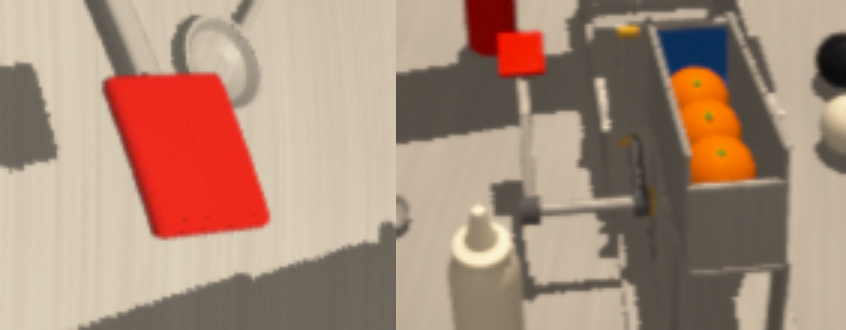

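```bash
python3 - <<'E'
from h import *
C=cams()
c=np.radians(14)
def pad(a,b): # along front a, y b
    return np.array([-.166-a*np.cos(c),-.155+b,.160+a*np.sin(c)])
obs=[("wrist",(415.5,26.5),pad(-.025,.022)),("wrist",(453,25),pad(-.025,-.022)),("wrist",(469.5,73),pad(.025,-.022)),("wrist",(432,78),pad(.025,.022)),
("side",(220.8,217.3),pad(0,0)),("side",(224.7,270.7),np.array([-.032,-.155,.085])),("side",(263.2,267),np.array([-.032,-.0,.085])*[1,1,1])]
obs=obs[:6]
def w(q,X):
    a=q[2];return np.array([q[0]+np.cos(a)*X[0]-np.sin(a)*X[1],q[1]+np.sin(a)*X[0]+np.cos(a)*X[1],X[2]])
f=lambda q:np.concatenate([proj(C[n],w(q,X))-u for n,u,X in obs])
s=least_squares(f,[.6,-.3,np.radians(-70)],loss="soft_l1");q=s.x
print(q[:2],np.degrees(q[2]));print(f(q).reshape(-1,2).round(1))
print("pad rest",w(q,[-.166,-.155,.16]),"down",w(q,[-.186,-.155,.089]),"hinge",w(q,[-.032,-.155,.085]))
np.save("q.npy",q)
for n in("side","wrist","scene"):
    im=cv2.imread(f"pics/{n}0.png")
    for X in [[-.166,-.155,.16],[-.186,-.155,.089],[-.032,-.155,.085],[-.14,-.035,.2],[-.14,.035,.2],[0,0,0]]:
        p=proj(C[n],w(q,np.array(X)));cv2.circle(im,(int(round(p[0])),int(round(p[1]))),3,(255,0,255),1)
    cv2.imwrite(f"pics/o_{n}.png",im)
cv2.imwrite("pics/o.png",np.hstack([cv2.imread("pics/o_side.png")[150:384,100:460],cv2.imread("pics/o_wrist.png")[0:234,100:512]]))
E
```

```text
[ 0.70232173 -0.26170107] -76.66465402634442
[[-1.7 -1.9]
 [-0.7 -1.5]
 [ 0.8  1.7]
 [ 0.5  0.7]
 [-0.7 -1. ]
 [-1.5 -1.5]]
pad rest [ 0.51321312 -0.13592772  0.16      ] down [ 0.50860012 -0.11646699  0.089     ] hinge [ 0.54412023 -0.26631465  0.085     ]
```

View pics/o.png

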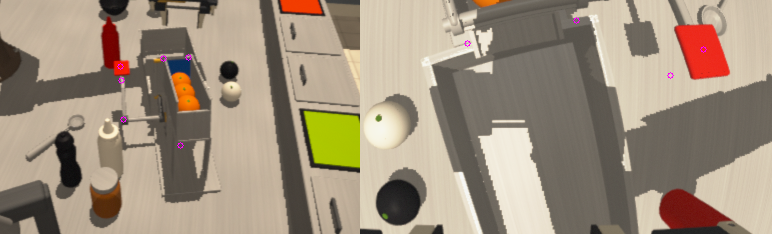

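```bash
python3 - <<'E'
from h import *
C=cams();q=np.load("q.npy");a=q[2]
Rw=np.array([[np.cos(a),-np.sin(a)],[np.sin(a),np.cos(a)]])
tol=lambda X:(Rw.T@(X[:2]-q[:2])*1000).round()
# tops: nozzle tip pixels, height .195
for n,u,cam,z in [("red",(209,168),"side",.195),("white",(208,269),"side",.195),("mill",(165,283),"side",.175),("jar",(206,330),"side",.11),("redW",(413,200),"wrist",.17),("redS",(294,171),"scene",.195),("bowl",(214,152),"side",.05)]:
    X=onz(C[cam],u,z);print(n,X.round(3),"hopper",tol(X))
# tool goal: z=-pad normal; tool y along hopper x
for d,nm in((0,"rest"),(.487,"down")):
    t=np.radians(14)-d
    # pad tangent front direction in hopper frame: (-cos t,0,sin t); normal (sin t,0,cos t)
    H=np.eye(3);H[:2,:2]=Rw
    n=H@[np.sin(t),0,np.cos(t)];fr=H@[-np.cos(t),0,np.sin(t)]
    z=-n;y=fr;x=np.cross(y,z);print(nm,np.c_[x,y,z].round(3).tolist())
E
```

```text
red [0.441 0.054 0.195] hopper [-368. -182.]
white [ 0.533 -0.37   0.195] hopper [  67. -190.]
mill [ 0.438 -0.409  0.175] hopper [  82. -292.]
jar [ 0.547 -0.477  0.11 ] hopper [ 173. -201.]
redW [ 0.54  -0.004  0.17 ] hopper [-288.  -99.]
redS [0.437 0.067 0.195] hopper [-381. -182.]
bowl [0.377 0.387 0.05 ] hopper [-706. -167.]
rest [[-0.973, -0.224, -0.056], [-0.231, 0.944, 0.235], [-0.0, 0.242, -0.97]]
down [[-0.973, -0.224, 0.055], [-0.231, 0.945, -0.234], [0.0, -0.24, -0.971]]
```

```bash
python3 -m inch '0 0 -0.027 0 0 0 0;0 0 -0.027 0 0 0 0;0 0 -0.027 0 0 0 0;0 0 -0.027 0 0 0 0;0.017 0.02 0 0 0 0 0;0.017 0.02 0 0 0 0 0;0.017 0.02 0 0 0 0 0;0.017 0.02 0 0 0 0 0;0.017 0.02 0 0 0 0 0;0.017 0.02 0 0 0 0 0;0.017 0.02 0 0 0 0 0;0.017 0.02 0 0 0 0 0' 10; python3 -m inch '0 0 0 0 0 0.1115 0;0 0 0 0 0 0.1115 0;0 0 0 0 0 0.1115 0;0 0 0 0 0 0.1115 0;0 0 0 0 0 0.1115 0;0 0 0 0 0 0.1115 0;0 0 0 0 0 0.1115 0;0 0 0 0 0 0.1115 0;0 0 0 0 0 0.1115 0;0 0 0 0 0 0.1115 0;0 0 0 0 0 0.1115 0;0 0 0 0 0 0.1115 0;0 0 0 -0.081 0 0 0;0 0 0 -0.081 0 0 0;0 0 0 -0.082 0 0 0;0 0 0 0 0 0 0;0 0 0 0 0 0 0'
python3 - <<'E'
from h import *
from plant import r
s=r.get_state()
from scipy.spatial.transform import Rotation as T
R=T.from_euler("xyz",s["eef_rot"],degrees=True).as_matrix();print(R.round(3),s["joints"].round(1),s["contact_force"])
p=s["tcp_pos"]
for n in("side","wrist"): cv2.imwrite(f"pics/{n}1.png",r.capture(n)[:,:,::-1])
C=cams();im=cv2.imread("pics/wrist1.png")[:,:,::-1]
g=im[...,0].astype(int);
c,st,m=red(im,(0,0,512,384));print(c,st)
for z in(.157,.16): print(onz(C["wrist"],c,z))
q=np.load("q.npy");a=q[2];P=np.array([q[0]+np.cos(a)*-.166-np.sin(a)*-.155,q[1]+np.sin(a)*-.166+np.cos(a)*-.155,.16]);print(P,"tool delta",R.T@(P-p))
E
```

```text
time_s: 2.2
tcp_pos: [0.5138, -0.1367, 0.2998]
eef_rot: [-180.0, 0.0, -90.0]
contact_force: [0.3, -0.2, 0.7]
gripper_width: 0.0134
time_s: 3.62
tcp_pos: [0.5152, -0.1374, 0.2989]
eef_rot: [166.0, -0.1, -166.8]
contact_force: [-0.4, 0.0, 0.4]
gripper_width: 0.0005
[[-0.974 -0.221 -0.056]
 [-0.228  0.945  0.235]
 [ 0.001  0.241 -0.97 ]] [ -5.    9.6   3.6 -13.2 -88.5 -71. ] [-0.42407336  0.0097337   0.42165778]
[378.77952756 139.22572178] [369 124  26  32 381]
[0.43202693 0.05872591 0.157     ]
[0.43215277 0.05638707 0.16      ]
[ 0.51321312 -0.13592772  0.16      ] tool delta [ 0.00149603 -0.03169395  0.13530156]
```

```bash
python3 - <<'E'
import cv2,numpy as np
cv2.imwrite("pics/d.png",np.hstack([cv2.resize(cv2.imread("pics/side1.png")[100:384,80:400],None,fx=1.2,fy=1.2),cv2.resize(cv2.imread("pics/wrist1.png"),(400,340))[:340]]))
E
```

```text
Traceback (most recent call last):
ValueError: all the input array dimensions except for the concatenation axis must match exactly, but along dimension 0, the array at index 0 has size 341 and the array at index 1 has size 340
```

```bash
python3 - <<'E'
import cv2,numpy as np
cv2.imwrite("pics/d.png",np.hstack([cv2.resize(cv2.imread("pics/side1.png")[100:384,80:400],(384,340)),cv2.resize(cv2.imread("pics/wrist1.png"),(400,340))]))
E
```

```text
(no output)
```

View pics/d.png

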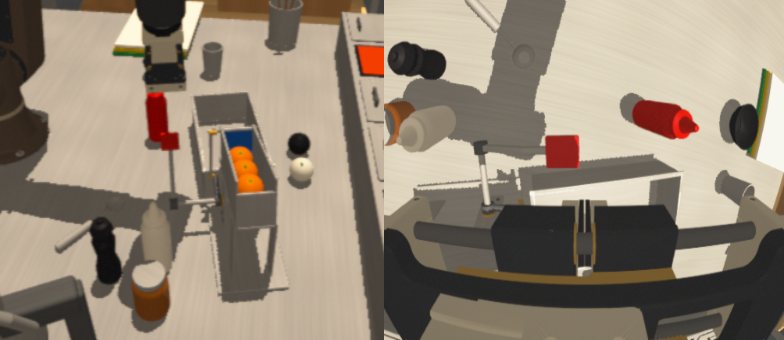

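Side view: the gripper is above the pad area, and the oranges and flap are unchanged. Wrist view: the pad, now in shadow, is at about (228,172), with the closed fingertips beside it. I'll refine the pad position before descending.

```bash
python3 - <<'E'
from h import *
from plant import r
C=cams();q=np.load("q.npy");a=q[2]
w=lambda X:np.array([q[0]+np.cos(a)*X[0]-np.sin(a)*X[1],q[1]+np.sin(a)*X[0]+np.cos(a)*X[1],X[2]])
P=w([-.166,-.155,.16])
for n,b in(("wrist",(200,140,260,205)),("side",(208,195,240,228))):
    im=cv2.imread(f"pics/{n}1.png")[:,:,::-1].astype(int)
    x0,y0,x1,y1=b;s=im[y0:y1,x0:x1];m=(s[...,0]>80)&(s[...,0]>2.5*s[...,1])&(s[...,0]>2.5*s[...,2])
    k,l,st,cc=cv2.connectedComponentsWithStats(m.astype(np.uint8));i=1+np.argmax(st[1:,4]);c=cc[i]+[x0,y0]
    print(n,c,st[i],"pred",proj(C[n],P))
    if n=="wrist":cw=c
    else:cs=c
print(tri([ray(C["wrist"],cw),ray(C["side"],cs)]),onz(C["wrist"],cw,.16))
E
```

```text
wrist [228.04615385 171.31638796] [   7   13   43   37 1495] pred [226.93184869 171.40768228]
side [216.38297872 210.84160757] [  0   0  21  30 423] pred [220.08148168 216.31189574]
(array([ 0.506381  , -0.14029629,  0.18390927]), [np.float64(0.0017930309640207484), np.float64(0.0017930309640208167)]) [ 0.51288757 -0.13467409  0.16      ]
```

```bash
python3 -m inch '0.001 -0.006 0.015 0 0 0 0;0 -0.006 0.02 0 0 0 0;0 -0.006 0.02 0 0 0 0;0 -0.006 0.02 0 0 0 0;0 -0.006 0.02 0 0 0 0;0 -0.001 0.018 0 0 0 0;0 0 0.01 0 0 0 0;0 0 0.003 0 0 0 0;0 0 0 0 0 0 0'
python3 - <<'E'
from h import *
from plant import r
from scipy.spatial.transform import Rotation as T
s=r.get_state();R=T.from_euler("xyz",s["eef_rot"],degrees=True).as_matrix()
print(R.T@(np.array([.513,-.1355,.16])-s["tcp_pos"]),s["contact_force"])
cv2.imwrite("pics/s2.png",cv2.resize(r.capture("side")[120:300,130:370,::-1],(720,540)))
E
```

```text
time_s: 4.47
tcp_pos: [0.5137, -0.1353, 0.1701]
eef_rot: [166.1, -0.0, -166.6]
contact_force: [1.0, -0.0, -0.1]
gripper_width: 0.0008
[ 0.00076132 -0.00249049  0.00975739] [ 1.01411887 -0.02843566 -0.1090278 ]
```

View pics/s2.png

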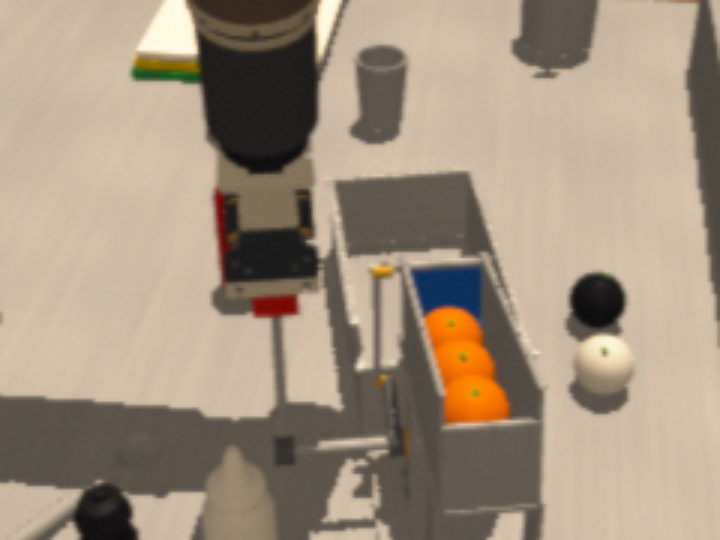

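Side view: the fingertips are just above the pad at (273,305), the flap is shut and three oranges are in the chute.

```bash
python3 -m inch '0 -0.001 0.003 0 0 0 0;0 -0.0015 0.003 0 0 0 0;0 0 0.002 0 0 0 0;0 0 0.002 0 0 0 0;0 0 0.001 0 0 0 0'; python3 -m inch '0 0 0.0015 0 0 0 0;0 0.0005 0.0018 0.0122 0 0 0;0 0.0005 0.0018 0.0122 0 0 0;0 0.0005 0.0018 0.0122 0 0 0;0 0.0005 0.0018 0.0122 0 0 0'
python3 - <<'E'
from h import *
from plant import r
cv2.imwrite("pics/s3.png",cv2.resize(r.capture("side")[120:300,130:370,::-1],(720,540)))
E
```

```text
time_s: 4.93
tcp_pos: [0.5138, -0.1357, 0.1584]
eef_rot: [166.0, -0.0, -166.7]
contact_force: [-0.3, 0.1, 0.1]
gripper_width: 0.0005
time_s: 5.35
tcp_pos: [0.5129, -0.1317, 0.1505]
eef_rot: [168.9, 0.0, -166.7]
contact_force: [-0.3, -0.4, 0.2]
gripper_width: 0.0001
```

View pics/s3.png

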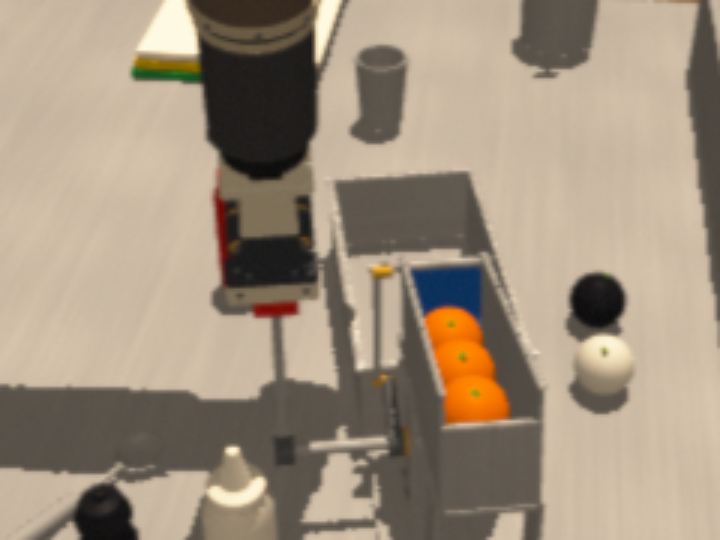

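Side view: no visible change, and the force reading shows no contact yet. I'll check with the wrist and scene cameras.

```bash
python3 - <<'E'
from h import *
from plant import r
s=r.get_state();print(s["tcp_pos"],s["contact_force"],s["moment"])
C=cams()
im=r.capture("wrist")[:,:,::-1].copy()
cv2.imwrite("pics/w4.png",cv2.resize(im[120:320,130:390],(780,600)))
im2=r.capture("scene")[:,:,::-1].copy();cv2.imwrite("pics/sc4.png",cv2.resize(im2[110:260,100:300],(800,600)))
for X in([.513,-.1355,.16],s["tcp_pos"]):print(proj(C["wrist"],np.array(X)),proj(C["side"],np.array(X)),proj(C["scene"],np.array(X)))
E
```

```text
[ 0.5126268  -0.13125202  0.15032967] [-0.93333094  1.03851148 -0.60982138] [-0.53297573 -0.08912355  0.00891734]
[251.78634659 223.72653109] [220.0378399  216.21029702] [223.97063015 170.14314435]
[255.2149975  218.68587561] [220.37187091 217.83694371] [225.17207139 173.21530102]
```

View pics/w4.png

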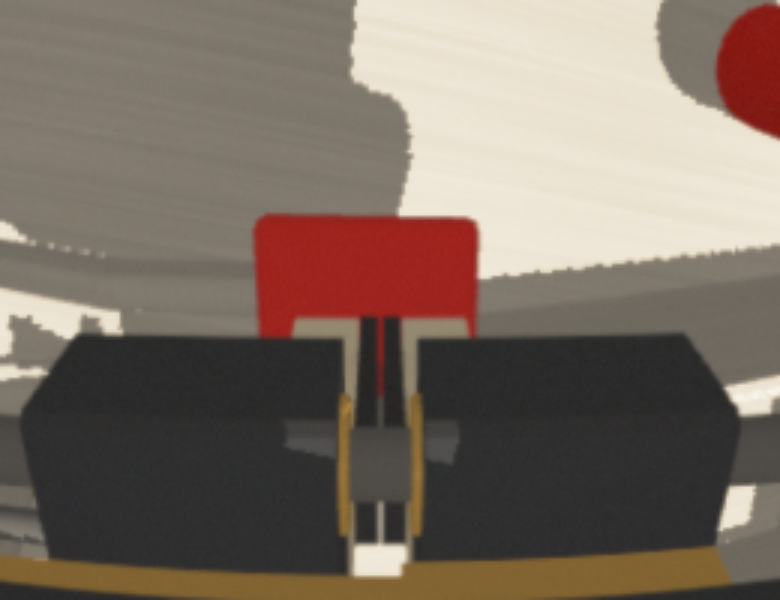

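View pics/sc4.png

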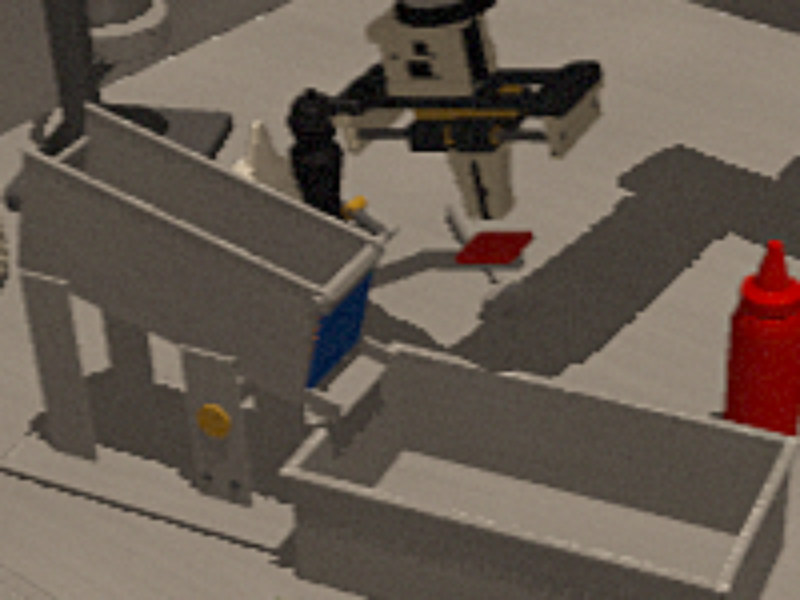

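The scene view shows the fingertips at crop (487,217), clearly above the pad at (497,248). With the fingers shut, the real tips sit behind the nominal TCP. I'll undo the small turn and feel downward.

```bash
python3 -c "
from plant import r
print(r.hold_point_z)"; python3 -m inch '0 -0.002 0.002 -0.049 0 0 0;0 0 0.002 0 0 0 0;0 0 0.002 0 0 0 0;0 0 0.001 0 0 0 0;0 0 0 0 0 0 0'; python3 -m inch '0 0 0.002 0 0 0 0;0 0 0.002 0 0 0 0;0 0 0 0 0 0 0'; python3 - <<'E'
from h import *
from plant import r
s=r.get_state();print(s["tcp_pos"],s["contact_force"])
im2=r.capture("scene")[:,:,::-1].copy();cv2.imwrite("pics/sc5.png",cv2.resize(im2[110:260,100:300],(800,600)))
E
```

```text
0.0188
time_s: 5.92
tcp_pos: [0.5128, -0.1321, 0.1431]
eef_rot: [166.0, -0.0, -166.7]
contact_force: [-0.7, 0.1, -0.7]
gripper_width: 0.0006
time_s: 6.17
tcp_pos: [0.5125, -0.1309, 0.1392]
eef_rot: [166.0, -0.0, -166.6]
contact_force: [-0.9, -0.1, 0.6]
gripper_width: 0.0004
[ 0.51253776 -0.13093945  0.13919479] [-0.86694522 -0.12353617  0.64871122]
```

View pics/sc5.png

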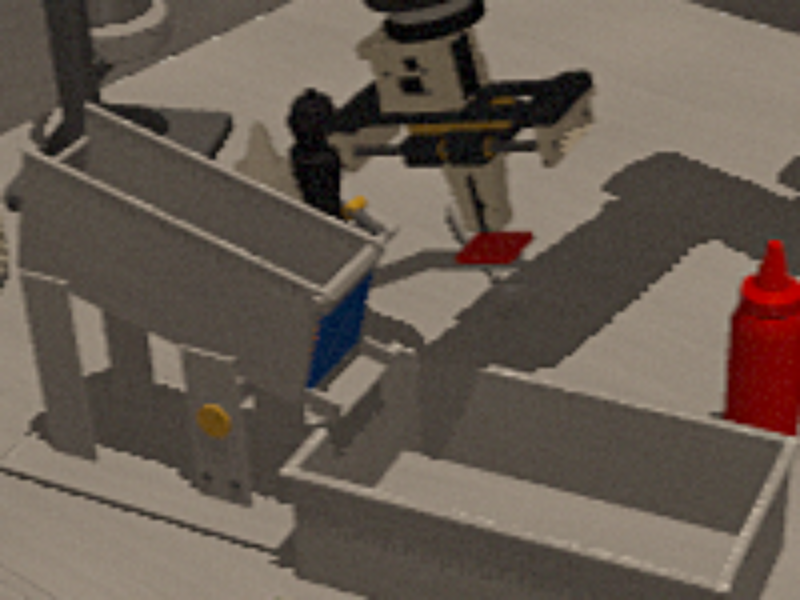

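```bash
python3 - <<'E'
from h import *
from plant import r
from scipy.spatial.transform import Rotation as T
C=cams();s=r.get_state();R=T.from_euler("xyz",s["eef_rot"],degrees=True).as_matrix();p=s["tcp_pos"]
I={n:cv2.resize(r.capture(n)[:,:,::-1],None,fx=4,fy=4,interpolation=cv2.INTER_CUBIC) for n in("wrist","scene","side")}
for n in I:
    for k in(0,-.01,-.02,-.03,-.04):
        for xx,col in((0,(255,0,255)),(.0095,(0,255,0)),(-.0095,(255,255,0))):
            u=(proj(C[n],p+R@[xx,0,k])+.5)*4;cv2.circle(I[n],(int(u[0]),int(u[1])),3,col,-1)
cv2.imwrite("pics/m.png",np.hstack([I["wrist"][600:1150,780:1180],cv2.resize(I["scene"][540:815,790:990],(400,550))]))
cv2.imwrite("pics/m2.png",I["side"][700:1000,700:1100])
E
```

```text
(no output)
```

View pics/m.png

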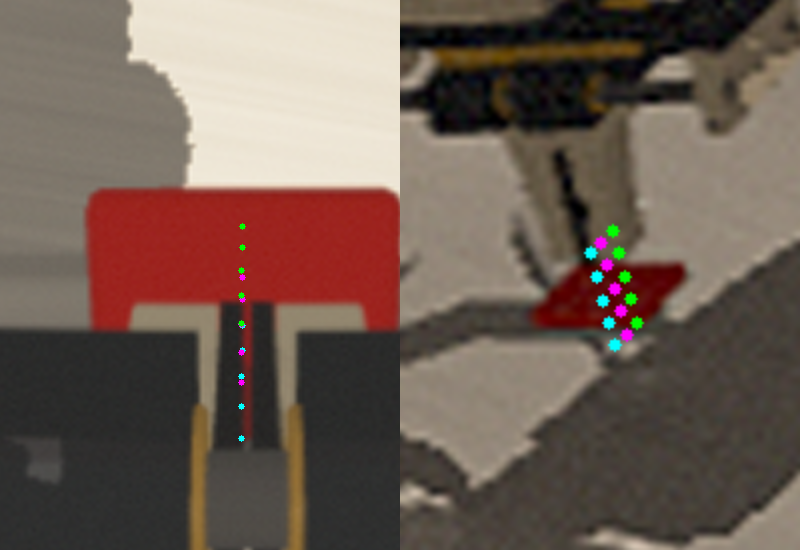

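View pics/m2.png

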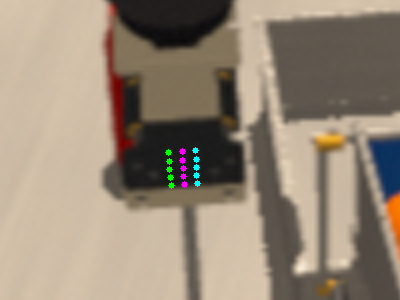

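Overlaying points along the tool axis shows the real fingertips about 30 mm behind the reported TCP, at z≈0.17, centred over the pad. So about 10 mm remains. I'll keep feeling down.

```bash
python3 -m inch '0 0 0.002 0 0 0 0;0 0 0.002 0 0 0 0;0 0 0.002 0 0 0 0;0 0 0 0 0 0 0'; python3 -m inch '0 0 0.002 0 0 0 0;0 0 0.001 0 0 0 0;0 0 0 0 0 0 0';python3 -m inch '0 0 0.001 0 0 0 0;0 0 0.001 0 0 0 0;0 0 0 0 0 0 0'
```

```text
time_s: 6.7
tcp_pos: [0.5122, -0.1297, 0.1332]
eef_rot: [166.0, -0.0, -166.7]
contact_force: [-0.6, -0.2, -0.0]
gripper_width: 0.0006
time_s: 6.95
tcp_pos: [0.5122, -0.1291, 0.1305]
eef_rot: [166.0, -0.0, -166.7]
contact_force: [-0.6, 0.4, -0.2]
gripper_width: 0.0002
time_s: 7.2
tcp_pos: [0.5121, -0.1286, 0.1287]
eef_rot: [166.0, -0.0, -166.7]
contact_force: [0.1, -0.1, -0.1]
gripper_width: 0.0003
```

```bash
python3 -m inch '0 0 0.001 0 0 0 0;0 0 0.001 0 0 0 0;0 0 0 0 0 0 0'; python3 -m inch '0 0 0.001 0 0 0 0;0 0 0.001 0 0 0 0;0 0 0 0 0 0 0'
python3 - <<'E'
from h import *
from plant import r
I={n:cv2.resize(r.capture(n)[:,:,::-1],None,fx=4,fy=4,interpolation=cv2.INTER_CUBIC) for n in("wrist","scene")}
cv2.imwrite("pics/m3.png",np.hstack([I["wrist"][600:1150,780:1180],cv2.resize(I["scene"][540:815,790:990],(400,550))]))
E
```

```text
time_s: 7.45
tcp_pos: [0.5122, -0.1282, 0.1269]
eef_rot: [166.0, 0.0, -166.7]
contact_force: [-1.0, -0.1, 1.9]
gripper_width: 0.0005
time_s: 7.7
tcp_pos: [0.5121, -0.1275, 0.1251]
eef_rot: [166.0, 0.0, -166.7]
contact_force: [-0.3, 1.6, 4.1]
gripper_width: 0.0005
```

View pics/m3.png

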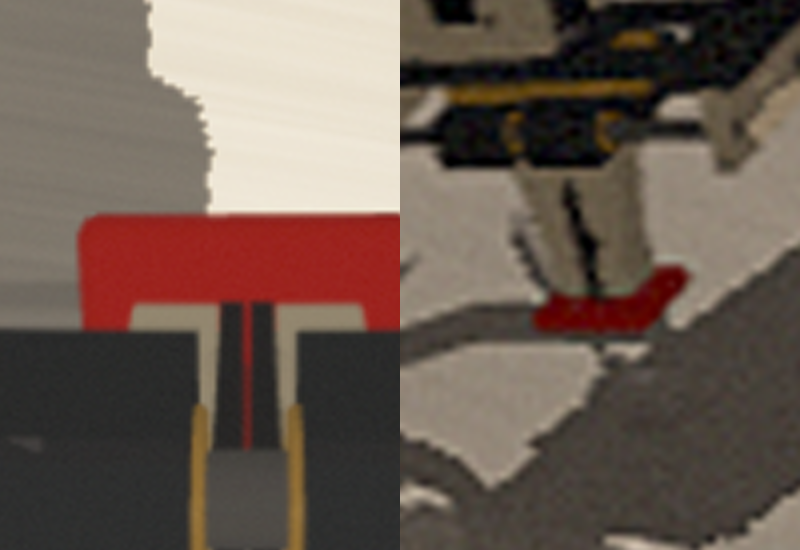

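Contact at 4 N. Wrist view: the tips are on the middle of the pad. Scene view: the tips meet the pad. Now I press down along the lever's arc.

```bash
python3 -m inch '0 0.0001 0.0018 0.0122 0 0 0;0 0.0001 0.0018 0.0122 0 0 0;0 0.0001 0.0018 0.0122 0 0 0;0 0.0001 0.0018 0.0122 0 0 0;0 0.0001 0.0018 0.0122 0 0 0;0 0.0001 0.0018 0.0122 0 0 0;0 0.0001 0.0018 0.0122 0 0 0;0 0.0001 0.0018 0.0122 0 0 0;0 0.0001 0.0018 0.0122 0 0 0;0 0.0001 0.0018 0.0122 0 0 0'
python3 - <<'E'
from h import *
from plant import r
print(r.get_state()["contact_force"],r.get_state()["moment"])
I={n:cv2.resize(r.capture(n)[:,:,::-1],None,fx=4,fy=4,interpolation=cv2.INTER_CUBIC) for n in("wrist","scene")}
cv2.imwrite("pics/m4.png",np.hstack([I["wrist"][600:1150,780:1180],I["scene"][480:1030,590:990]]))
E
```

```text
time_s: 8.63
tcp_pos: [0.5111, -0.1235, 0.1074]
eef_rot: [173.1, 0.0, -166.7]
contact_force: [1.0, -3.5, 2.9]
gripper_width: 0.0003
[ 0.97192406 -3.48225439  2.93326596] [-1.36017387 -0.53119194 -0.00165493]
```

View pics/m4.png

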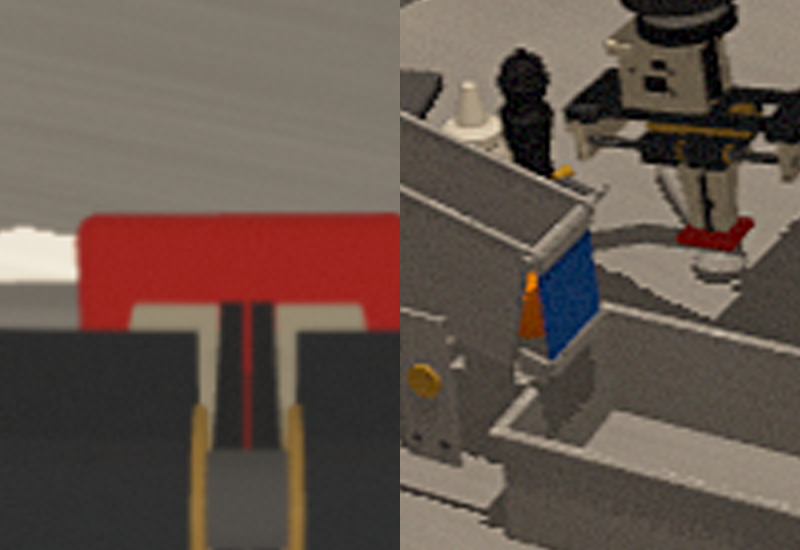

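The flap is part open, and an orange shows at crop (533,310). Continuing.

```bash
python3 -m inch '0 0 0.0018 0.0122 0 0 0;0 0 0.0018 0.0122 0 0 0;0 0 0.0018 0.0122 0 0 0;0 0 0.0018 0.0122 0 0 0;0 0 0.0018 0.0122 0 0 0;0 0 0.0018 0.0122 0 0 0;0 0 0.0018 0.0122 0 0 0;0 0 0.0018 0.0122 0 0 0;0 0 0.0018 0.0122 0 0 0;0 0 0.0018 0.0122 0 0 0;0 0 0.0018 0.0122 0 0 0;0 0 0.0018 0.0122 0 0 0;0 0 0.0018 0.0122 0 0 0;0 0 0.0018 0.0122 0 0 0'; python3 -m inch '0 0 0.0018 0.0122 0 0 0;0 0 0.0018 0.0122 0 0 0;0 0 0.0018 0.0122 0 0 0;0 0 0.0018 0.0122 0 0 0;0 0 0.0018 0.0122 0 0 0;0 0 0.0018 0.0122 0 0 0;0 0 0.0018 0.0122 0 0 0;0 0 0.0018 0.0122 0 0 0;0 0 0.0018 0.0122 0 0 0;0 0 0.0018 0.0122 0 0 0'
cat > lk.py <<'E'
from h import *
import sys
from plant import r
print(r.get_state()["contact_force"].round(1),r.get_state()["tcp_pos"].round(4))
I={n:cv2.resize(r.capture(n)[:,:,::-1],None,fx=4,fy=4,interpolation=cv2.INTER_CUBIC) for n in("side","scene")}
cv2.imwrite(sys.argv[1],np.hstack([cv2.resize(I["side"][480:1130,700:1400],(400,371)),cv2.resize(I["scene"][480:1030,590:1190],(400,371))]))
E
python3 lk.py pics/m5.png
```

```text
time_s: 9.9
tcp_pos: [0.5105, -0.1217, 0.0823]
eef_rot: [-177.2, 0.0, -166.7]
contact_force: [-1.2, 4.2, 6.4]
gripper_width: 0.0004
time_s: 10.73
tcp_pos: [0.5109, -0.1232, 0.0643]
eef_rot: [-170.2, 0.0, -166.7]
contact_force: [-4.5, 8.1, 8.3]
gripper_width: 0.0007
[-4.5  8.1  8.3] [ 0.5109 -0.1232  0.0643]
```

View pics/m5.png

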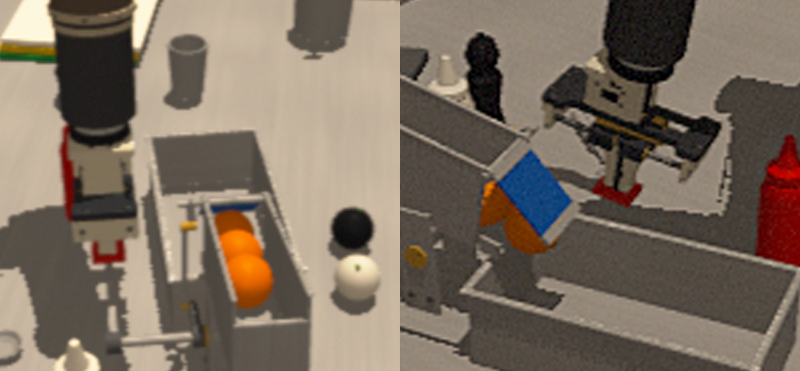

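```bash
python3 -m inch '0 0.0005 0.0018 0.0122 0 0 0;0 0.0005 0.0018 0.0122 0 0 0;0 0.0005 0.0018 0.0122 0 0 0;0 0.0005 0.0018 0.0122 0 0 0;0 0.0005 0.0018 0.0122 0 0 0;0 0.0003 0.0018 0.0122 0 0 0'; python3 -m inch '0 0 0.001 0 0 0 0;0 0 0.001 0 0 0 0;0 0 0 0 0 0 0'
python3 lk.py pics/m6.png
```

```text
time_s: 11.33
tcp_pos: [0.5113, -0.124, 0.0541]
eef_rot: [-165.9, 0.0, -166.7]
contact_force: [-4.9, -0.9, 24.3]
gripper_width: 0.0006
time_s: 11.58
tcp_pos: [0.5114, -0.1242, 0.0537]
eef_rot: [-165.9, 0.1, -166.6]
contact_force: [-13.4, 9.2, 33.9]
gripper_width: 0.0007
[-13.4   9.2  33.9] [ 0.5114 -0.1242  0.0537]
```

View pics/m6.png

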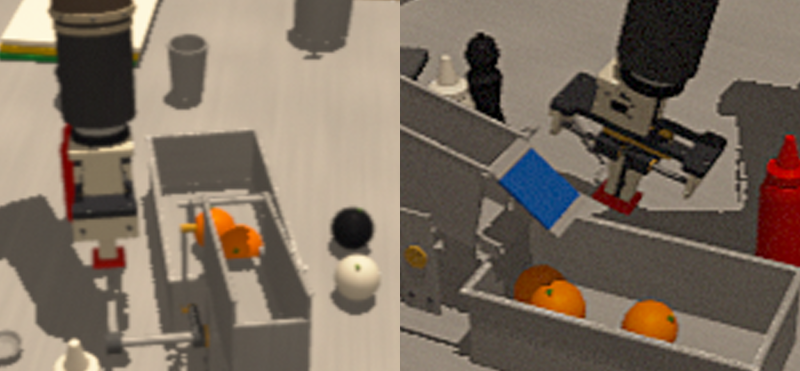

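```bash
python3 -m inch '0 0 -0.001 0 0 0 0;0 0 -0.0005 0 0 0 0;0 0 0 0 0 0 0;0 0 0 0 0 0 0;0 0 0 0 0 0 0;0 0 0 0 0 0 0;0 0 0 0 0 0 0;0 0 0 0 0 0 0;0 0 0 0 0 0 0;0 0 0 0 0 0 0;0 0 0 0 0 0 0;0 0 0 0 0 0 0'
python3 lk.py pics/m7.png
```

```text
time_s: 12.68
tcp_pos: [0.5113, -0.1241, 0.0543]
eef_rot: [-165.9, 0.0, -166.7]
contact_force: [-6.0, 0.2, 19.4]
gripper_width: 0.0007
[-6.   0.2 19.4] [ 0.5113 -0.1241  0.0543]
```

View pics/m7.png

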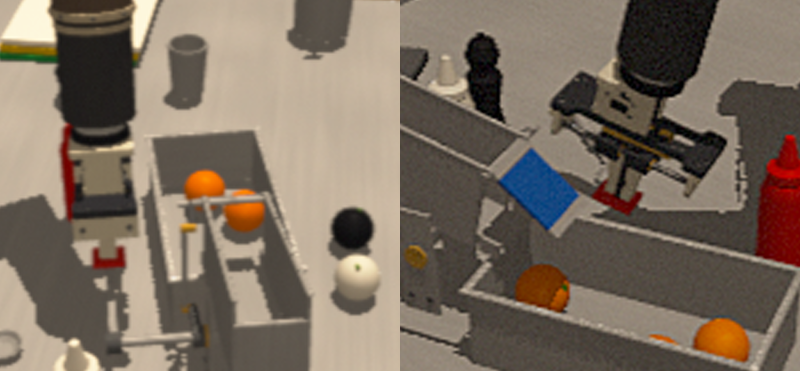

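All three oranges are in the pan: scene crop (540,288), (662,342) and (722,342). The chute is empty. Now easing the lever up along the reversed path.

```bash
python3 -m inch '0 -0.0003 -0.0018 -0.0122 0 0 0;0 -0.0004 -0.0018 -0.0122 0 0 0;0 -0.0004 -0.0018 -0.0122 0 0 0;0 -0.0004 -0.0018 -0.0122 0 0 0;0 -0.0004 -0.0018 -0.0122 0 0 0;0 -0.0003 -0.0018 -0.0122 0 0 0;0 0 -0.0018 -0.0122 0 0 0;0 0 -0.0018 -0.0122 0 0 0'; python3 -m inch '0 0 -0.0018 -0.0122 0 0 0;0 0 -0.0018 -0.0122 0 0 0;0 0 -0.0018 -0.0122 0 0 0;0 0 -0.0018 -0.0122 0 0 0;0 0 -0.0018 -0.0122 0 0 0;0 0 -0.0018 -0.0122 0 0 0;0 0 -0.0018 -0.0122 0 0 0;0 0 -0.0018 -0.0122 0 0 0'
```

```text
time_s: 13.45
tcp_pos: [0.5108, -0.1221, 0.0676]
eef_rot: [-171.7, 0.0, -166.7]
contact_force: [-2.7, 5.4, 7.1]
gripper_width: 0.0005
time_s: 14.12
tcp_pos: [0.5106, -0.121, 0.082]
eef_rot: [-177.3, 0.0, -166.7]
contact_force: [-1.4, 2.5, 6.6]
gripper_width: 0.0005
```

```bash
python3 -m inch '0 0 -0.0018 -0.0122 0 0 0;0 0 -0.0018 -0.0122 0 0 0;0 0 -0.0018 -0.0122 0 0 0;0 0 -0.0018 -0.0122 0 0 0;0 0 -0.0018 -0.0122 0 0 0;0 0 -0.0018 -0.0122 0 0 0;0 0 -0.0018 -0.0122 0 0 0;0 0 -0.0018 -0.0122 0 0 0;0 0 -0.0012 -0.008 0 0 0;0 0 -0.0012 -0.008 0 0 0;0 0 -0.0012 -0.008 0 0 0'; python3 -m inch '0 0 -0.0009 -0.0061 0 0 0;0 0 -0.0009 -0.0061 0 0 0;0 0 -0.0009 -0.0061 0 0 0;0 0 -0.0009 -0.0061 0 0 0;0 0 -0.0009 -0.0061 0 0 0;0 0 -0.0009 -0.0061 0 0 0;0 0 -0.0009 -0.0061 0 0 0;0 0 -0.0009 -0.0061 0 0 0;0 0 -0.0009 -0.0061 0 0 0;0 0 -0.0009 -0.0061 0 0 0'
python3 lk.py pics/m8.png
```

```text
time_s: 15.03
tcp_pos: [0.5107, -0.1216, 0.0999]
eef_rot: [175.8, 0.0, -166.7]
contact_force: [0.5, -0.5, 5.6]
gripper_width: 0.0005
time_s: 15.87
tcp_pos: [0.5109, -0.1227, 0.1088]
eef_rot: [172.3, 0.0, -166.7]
contact_force: [1.2, -0.9, 3.7]
gripper_width: 0.0008
[ 1.2 -0.9  3.7] [ 0.5109 -0.1227  0.1088]
```

View pics/m8.png

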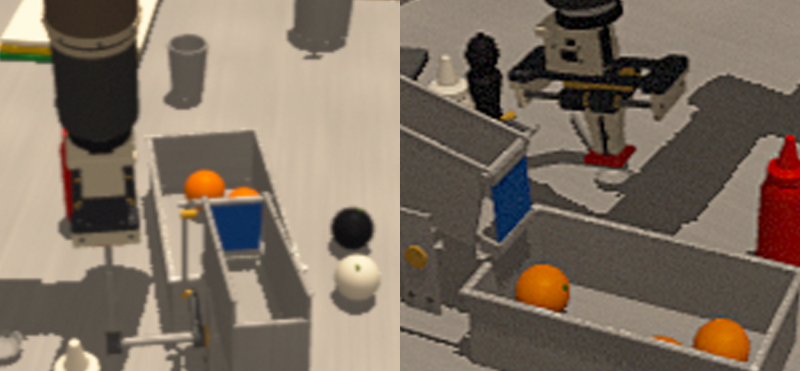

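The chute is empty and the flap is nearly shut. About 6° of lever travel remains.

```bash
python3 -m inch '0 -0.0001 -0.0009 -0.0061 0 0 0;0 0 -0.0009 -0.0061 0 0 0;0 -0.0001 -0.0009 -0.0061 0 0 0;0 0 -0.0009 -0.0061 0 0 0;0 -0.0001 -0.0009 -0.0061 0 0 0;0 0 -0.0009 -0.0061 0 0 0;0 -0.0001 -0.0009 -0.0061 0 0 0;0 0 -0.0009 -0.0061 0 0 0;0 -0.0001 -0.0009 -0.0061 0 0 0;0 0 -0.0009 -0.0061 0 0 0'; python3 -m inch '0 -0.0001 -0.0009 -0.0061 0 0 0;0 0 -0.0009 -0.0061 0 0 0;0 -0.0001 -0.0009 -0.0061 0 0 0;0 0 -0.0009 -0.0061 0 0 0;0 -0.0001 -0.0009 -0.0061 0 0 0;0 0 -0.0009 -0.0061 0 0 0;0 -0.0001 -0.0009 -0.0061 0 0 0;0 0 -0.0009 -0.0061 0 0 0;0 0 0 0 0 0 0'
python3 -m inch '0 0 -0.0008 0 0 0 0;0 0 -0.0008 0 0 0 0;0 0 0 0 0 0 0'
```

```text
time_s: 16.8
tcp_pos: [0.5113, -0.1243, 0.1176]
eef_rot: [168.8, 0.0, -166.7]
contact_force: [2.1, 1.6, 4.8]
gripper_width: 0.0
time_s: 17.55
tcp_pos: [0.5115, -0.1266, 0.1244]
eef_rot: [166.0, -0.0, -166.7]
contact_force: [0.8, 2.8, 5.2]
gripper_width: 0.0005
time_s: 17.8
tcp_pos: [0.5117, -0.1274, 0.126]
eef_rot: [166.1, -0.0, -166.7]
contact_force: [1.2, -1.3, 3.2]
gripper_width: 0.0003
```

```bash
python3 -m inch '0 0 -0.0006 0 0 0 0;0 0 -0.0006 0 0 0 0;0 0 -0.0006 0 0 0 0;0 0 -0.0006 0 0 0 0;0 0 -0.0006 0 0 0 0;0 0 0 0 0 0 0'
python3 -m inch '0 0 -0.0006 0 0 0 0;0 0 -0.0006 0 0 0 0;0 0 -0.0006 0 0 0 0;0 0 -0.0006 0 0 0 0;0 0 0 0 0 0 0'
python3 lk.py pics/m9.png
```

```text
time_s: 18.3
tcp_pos: [0.5116, -0.1273, 0.1287]
eef_rot: [166.0, -0.0, -166.7]
contact_force: [0.1, 0.2, 0.3]
gripper_width: 0.0007
time_s: 18.72
tcp_pos: [0.5121, -0.1281, 0.1314]
eef_rot: [166.0, 0.0, -166.7]
contact_force: [0.0, 1.0, -0.0]
gripper_width: 0.0004
[ 0.  1. -0.] [ 0.5121 -0.1281  0.1314]
```

View pics/m9.png

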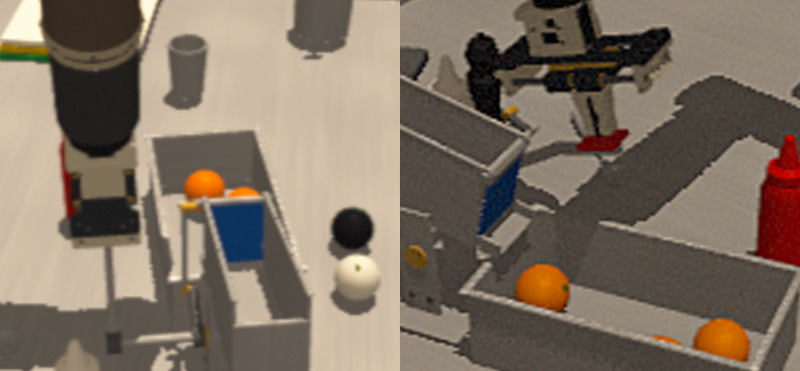

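Flap shut, contact force zero. Now withdrawing along the tool axis, then checking.

```bash
python3 -m inch '0 0 -0.004 0 0 0 0;0 0 -0.008 0 0 0 0;0 0 -0.015 0 0 0 0;0 0 -0.02 0 0 0 0;0 0 -0.02 0 0 0 0;0 0 -0.02 0 0 0 0;0 0 -0.02 0 0 0 0;0 0 -0.02 0 0 0 0;0 0 -0.01 0 0 0 0;0 0 0 0 0 0 0;0 0 0 0 0 0 0;0 0 0 0 0 0 0'
python3 lk.py pics/m10.png
python3 - <<'E'
from h import *
from plant import r
im=r.capture("wrist")[:,:,::-1];cv2.imwrite("pics/w10.png",im)
C=cams();print([(np.round(d["xy"]),round(d["p"],2)) for d in r.recognise("pad_top","wrist")][:2],proj(C["wrist"],np.array([.513,-.1355,.16])))
E
```

```text
time_s: 19.82
tcp_pos: [0.5191, -0.1598, 0.2631]
eef_rot: [166.0, -0.1, -166.7]
contact_force: [0.5, -0.9, -0.6]
gripper_width: 0.0005
[ 0.5 -0.9 -0.6] [ 0.5191 -0.1598  0.2631]
[(array([235., 176.]), 0.75)] [254.98251276 179.2147965 ]
```

View pics/m10.png

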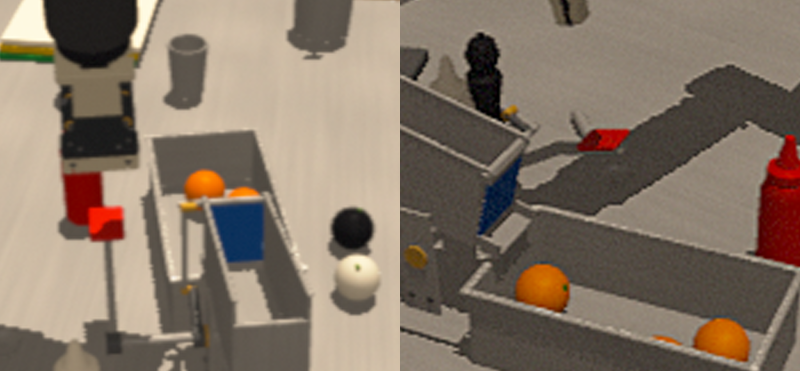

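View pics/w10.png

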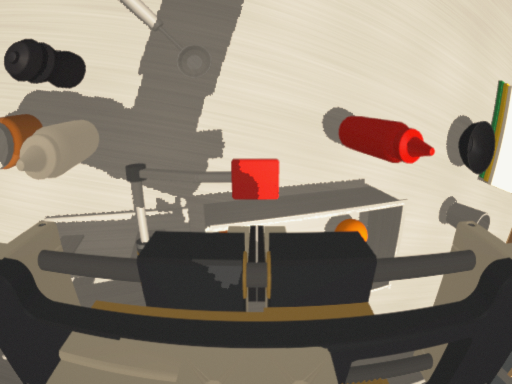

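```bash
python3 - <<'E'
from h import *
from plant import r
a=cv2.imread("pics/side0.png")[:,:,::-1];b=r.capture("side")
for im in(a,b):
    s=im.astype(int);m=(s[...,0]>200)&(s[...,1]<60)&(s[...,2]<60);m[:, :205]=0;m[:,240:]=0;m[:208]=0;m[240:]=0
    bl=(s[...,2]>100)&(s[...,0]<60);bl[:,:260]=0;bl[:,300:]=0;bl[:195]=0;bl[260:]=0
    print(np.argwhere(m).mean(0)[::-1],m.sum(),np.argwhere(bl).min(0)[::-1] if bl.any() else None,bl.sum(),[(np.round(d["xy"]),round(d["p"],2)) for d in r.recognise("flap","side")][:1])
print(r.get_state()["time_s"],r.get_state()["contact_force"].round(1))
d=np.abs(a.astype(int)-b).max(2)>60;cv2.imwrite("pics/diff.png",(d*255).astype(np.uint8))
r.close_job()
E
```

```text
[220.7027027  217.17837838] 185 None 0 [(array([277., 219.]), 0.91)]
[219.17757009 214.86915888] 107 None 0 [(array([277., 219.]), 0.91)]
20.1667 [-0.  -0.4 -0.1]
the job is handed in; nothing more can be done
```

View pics/diff.png

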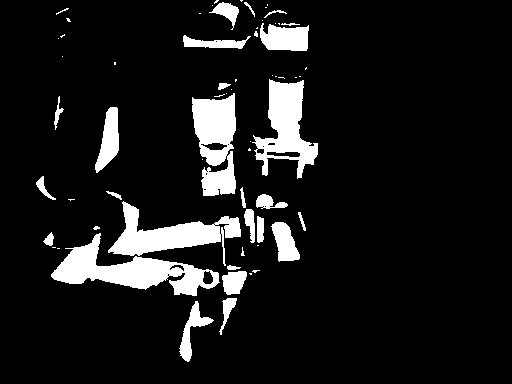

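I pressed the red pad to its stop along the lever's arc, and all three oranges rolled out into the pan. I then eased the lever back up over about 5 s, so the flap closed gently, drew the hand away and handed the job in at 20.2 s.

**Last checks that agreed:**
- The last pictures show the flap shut, the chute empty and the oranges in the pan.
- The pad is back at its rest position, and the contact force is about 0 with the hand clear.
- The side picture compared with the first one shows nothing on the counter moved, only the arm, shadows and oranges.

**Checks that disagreed or failed:**
- **Fingertip position:** with the fingers shut, the tips were about 33 mm short of the reported TCP. The first attempt to press therefore met nothing, and I felt down to contact instead.
- **Peak force:** the force on the tool briefly reached about 38 N through the fingertips at the stop, and I eased it off to about 20 N.
- **Pad comparison:** the pad's red centroid in the last side picture was off by about 1.5 px across and 2.3 px up, with fewer pixels (107 against 185). I put this down to shadow rather than movement, but did not check further.
- **Flap colour check:** my blue-pixel test found nothing in either picture. "Flap shut" therefore rests on the pictures by eye; the network's flap position agrees, but both its readings came from the final picture, so it is no comparison with the start.

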